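# Open the sample cage and hold its gate for loading

## Robot

A 6-joint arm with a two-finger parallel gripper is mounted at the origin on a cart in front of the work surface, level with it; the furniture and walls round the work are solid. World frame = base frame: x ahead of the robot, y to its left, z up, the work surface at z = 0. Lengths are in m, angles in rad, forces in N, time in s.
With the tool pointing down it reaches from about 0.275 to 0.75 m from the base axis. Payload 10.2 kg.
Tool frame: the origin (TCP) lies on the centre line of the jaws, within the pads' length; the fingertips stand 17 mm ahead of it and the grasp point (between the pads) lies 2 mm behind it; z points along the fingers, y is the line along which they close (so a half turn about z gives the same grasp; the last joint's range is limited). The gripper opens to 85 mm and grips with 20 to 120 N. Pads are 22 mm wide; open, the fingers measure 114 mm over their backs; the gripper's body (76 mm by 85 mm) begins 54 mm behind the grasp point. The pads swing forward as they close: fully open they stand 13 mm farther back than shut.
Start: joints at [-0.223, 0.313, 1.498, -0, 1.331, -0.223], TCP at [0.525, -0, 0.248] pointing down, gripper open.
Joint ranges: [-2.94, 2.94], [-0.97, 2.17], [0.19, 2.56], [-1.23, 4.37], [0.02, 3.11], [-2.88, 2.88]. Speed limits (rad/s): [2.39, 2.39, 3.01, 3.14, 3.14, 3.14].

## Interface

Orientations are given as a unit quaternion [x, y, z, w].
In Python, from workcell import * gives the robot as it stands.
- The arm moves only by the tool arm_command, never from a script. Its argument "deltas" is a list of rows, each a list of 5 numbers: the shift along the tool's x, y, z in m, then the turn about the tool's z in rad, then the opening, from 0 (shut) to 1 (fully open). A call has 1 to 10 rows; each row shifts and turns the commanded pose from where the row before left it, along the tool's axes as they then stand; what a row does not reach is not made up. A row lasts 1/8 s, in which the tool goes at most 62.5 mm and 10.7 degrees, less where a joint would pass 70% of its speed; a pose out of reach is approached as far as the arm can. A call with a gripper value outside its range is refused whole. The fingers move at their own pace and stop on an object; the grip force is fixed at half the most. Time passes only in rows, so rows that do not move let the fingers close. It gives the time, the measured TCP pose, the force, the opening and the grip force at its end, in the units of the state.
- sense(): the state, without advancing time (a new reading comes with each control period).
- camera(name): name is "scene" or "side" or "wrist"; returns (picture, depth): 400x640x3 uint8, red, green, blue; 400x640 float32, m along the optical axis (not along the pixel's ray), 0 where there is no reading.
- camera_info(name): a dict with "intrinsics" (3x3 intrinsics, pixels), "rvec" (rotation vector, rad) and "tvec" (3), from world to camera coordinates, as OpenCV has them. Camera axes: x right, y down, z forward; pixel columns grow to the right and rows downward; lengths in m; the calibration is good to about 2 mm. A picture is of the moment at which its call begins: read the wrist's pose just before it. camera_info takes no time and is no camera call; for the wrist camera it gives the pose at the moment of the call.
- finish_job(): hands the job in; it is judged then, once.
The state is a dict: "clock": time; "joint_pos": joint angles; "dq": joint speeds; "joint_torque": joint torques, N m; "eef_pos": TCP position; "ee_rot": TCP orientation; "wrist_force": force on the tool from outside, world axes, zero at the start; "ft_torque": the same for the moment, N m; "grip_width": finger opening in m; "gripper_force": force on a finger pad.
Only numpy, scipy, OpenCV 4.12 (cv2) and the standard library are available. Lean on these libraries where they do the work, as an engineer would, in place of code of your own. Each camera call takes 0.05 s, during which the arm holds its last target. There are 200 camera calls.

## Task

Get the small white transport cage ready for loading: lay the tube with the brown stopper, roughly centred, in the two blue notched blocks on the cage roof and let it go. Then squeeze the red catch fully shut, after it the yellow one, and pull the blue gate by its upright steel bar past its click-stop until it stands wide open, at least 70 degrees. The gate springs back, so finish while still gripping the bar and holding it wide; leave the tube on its rest and everything else where it is.

Things in the scene. Friction and masses are not known exactly. Their poses are not given: they have to be found in the camera images.
- brown_tube: glass culture tube with a BROWN rubber stopper, lying loose on the table left of the vortex mixer, beside a like tube. 17 mm diameter, 180 mm long, about 35 g. Origin at the centre of its round bottom end; z axis along the tube to the stopper. It starts nearly parallel to world y, stopper to the left (+y). Grip it across the glass at its middle.
- brown_tube_mid (a point): middle of that tube, on its axis, 90 mm from the round end (8.5 mm above the table at the start)
- pale_tube: the other tube, same size, PALE stopper; leave it alone (lies about 65 mm beside the brown one, nearer or farther). Origin and axes as for the brown tube.
- cage: white wire-walled transport cage, 120 deep (x) x 200 wide (y) x 120 mm high, fixed to the table. Origin at the centre of its underside; -x is the front (the gate), +y its left seen from the front, z up. Roof at z = 120 mm: catches near the front, tube rest near the back. A 12 mm thick foot with the brass detent ball projects 70 mm from the front at the left.
- rest_mid (a point): axis centre of a tube lying in the rest: 30 mm above the roof, 30 mm behind the cage's centre, axes as the cage's. Two blue blocks with 90 degree V notches at y = -45 and +45 mm from here, each 10 mm thick along y; the tube lies along the cage's y axis, stopper at either end; notch edges about 5 mm above the tube's axis. Nothing stands between the blocks.
- catch_red: base of the RED squeeze catch, fixed on the roof 30 mm in front of the cage's centre and 50 mm left or right of it (red and yellow may be swapped). Origin at the centre of its underside on the roof, axes as the cage's. Two upright plates 16 mm wide (x), 38 mm high above the roof: a fixed grey one at y = +9 to +17 mm, a sliding red one at y = -17 to -9 mm.
- catch_red_grip (a point): midway between the two plates of the red catch at rest, 27 mm above the roof: pinch both plates together here along the cage's y axis, from above; 34 mm across at rest, 22 mm when shut. A steel hook on the sliding plate reaches forward, up to 13 mm above the roof, over the gate's strike.
- catch_red_tab (a joint): travel of the red plate towards the grey one, m: 0 to 0.002 at the start, 0.012 fully squeezed (end stop); counts as squeezed above 0.009, when its hook has cleared the gate. Friction slide, about 4 N; stays where it is left.
- catch_yellow: base of the YELLOW squeeze catch, same shape and axes as the red one, at the other of the two places, 100 mm from it
- catch_yellow_grip (a point): the same point on the yellow catch
- catch_yellow_tab (a joint): travel of the yellow plate, as for the red
- pull_bar (a point): upright round steel bar, 12 mm diameter, 38 mm in front of the gate; turns with it. Origin on its axis, 140 mm above the table, where to grip it; a 15 mm black ball caps it, top 25.5 mm above the origin; clear all round from 32 mm below the origin upward. Axes as the cage's when the gate is shut.
- gate_hinge (a point): point on the vertical hinge axis of the gate, 140 mm above the table (at the left front corner of the cage); the pull bar's axis moves on a circle of 135.4 mm radius about it
- gate: blue-framed gate with the bar on it, 180 x 90 x 8 mm; origin on its hinge axis at table level, z up; shut, it runs from there along the cage's -y
- gate_angle (a joint): gate angle, rad: 0 shut, grows as the bar swings out to the front and round to the left (clockwise from above), stop at 1.6. A spring shuts it (1 to 3 N at the bar); a ball detent between 0.67 and 0.93 rad takes about 6 N at the bar in all to enter when opening. Let go from wide open, the gate falls back to the detent at 0.93 rad.
- timer: white bench timer, 62 x 64 x 18 mm, on the table at the right; loose bystander, origin under its centre
- marker: black and white marker pen, 14 x 134 x 14 mm, lying in front of the vortex mixer; loose bystander, origin under its centre, length along its y
- cage_dish: petri dish, 90 mm diameter, 14 mm high, lying in the cage; loose bystander

How it is judged:
By the outcome, as a careful person would: the job done as asked, in the order asked, and still so for the second after the job is handed in, while the arm keeps its last pose, push and grip.
It also fails if it takes over 72 s, if anything falls off the work surface, if the arm or the gripper's body presses on something with over 40 N, if the wrist force passes 120 N, or if a joint passes its speed limit or range.

## Working session

There is one attempt and no reset: what is moved stays moved. The work goes in short steps, Python scripts to look and compute and a tool call to move; the robot and the scene stay as the last step left them, time stands still between calls to the robot, and variables do not carry over. Pictures are saved under pics/ and viewed, at most 10 in all, crops included, and the job is handed in when it is done.

Besides the shell and the picture viewer there is one more tool, called after "Request:" by a JSON object that holds its "method" and its "body". arm_command: Moves the arm, as the interface text tells. Its arguments: {"type":"object","properties":{"deltas":{"type":"array"}},"required":["deltas"]}

```bash
mkdir -p pics
cat > h.py <<'E'
from workcell import *
import numpy as np, cv2
def grab(n):
    i=camera_info(n); p,d=camera(n); return p,d,i
def world(d,i):
    K=np.array(i["intrinsics"]);R=cv2.Rodrigues(np.array(i["rvec"],float))[0];t=np.array(i["tvec"],float).ravel()
    v,u=np.mgrid[:d.shape[0],:d.shape[1]]
    c=np.stack([(u-K[0,2])/K[0,0]*d,(v-K[1,2])/K[1,1]*d,d],-1)
    return (c-t)@R
E
python3 - <<'E'
from h import *
s=sense();print(s)
ims=[]
for n in("scene","side","wrist"):
    p,d,i=grab(n); np.savez(f"{n}0.npz",p=p,d=d,W=world(d,i))
    cv2.imwrite(f"pics/{n}0.png",p[:,:,::-1])
E
```

```text
{'clock': 0.0, 'joint_pos': array([-2.23375201e-01,  3.13451978e-01,  1.49844394e+00, -2.28951287e-05,
        1.33097142e+00, -2.23396690e-01]), 'dq': array([-0.0014735 , -0.00074519,  0.00042769,  0.00151965,  0.00033105,
       -0.00287997]), 'joint_torque': array([-5.78409599e-04, -4.12261176e+01, -2.59742296e+01, -3.58453699e-04,
        4.11797926e-03, -1.23038126e-05]), 'eef_pos': array([5.24767558e-01, 4.82220192e-05, 2.47731459e-01]), 'ee_rot': array([ 7.07097112e-01,  7.07116163e-01, -3.49041276e-04, -5.33384269e-04]), 'wrist_force': array([ 0.25262058,  0.40564103, -0.12979207]), 'ft_torque': array([ 0.00246031, -0.00155508,  0.02230333]), 'gripper_force': 0.0, 'grip_width': 0.08567264746132373}
```

View pics/scene0.png

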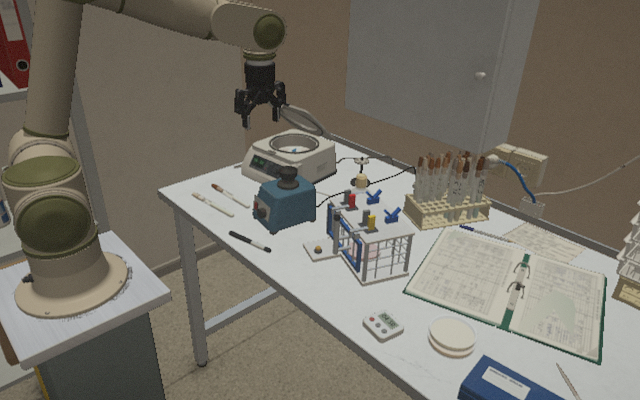

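View pics/side0.png

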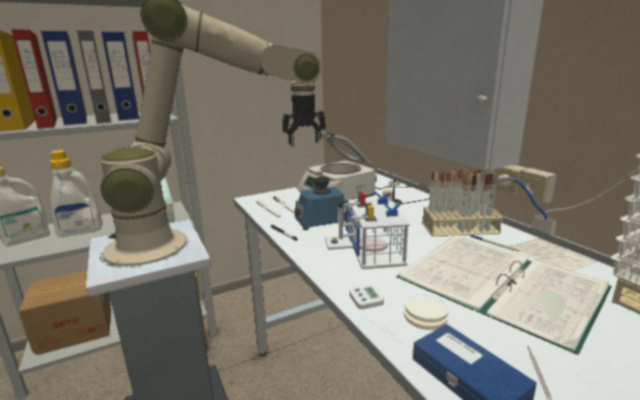

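The scene shows the brown-stoppered tube at about (230,195), the pale one at (212,204), the red catch at (352,202), the yellow at (372,222) and the blue rest blocks at (374,197) and (392,213). The side view agrees but is less sharp.

Run:
```python
from h import *
z=np.load("scene0.npz");p,W=z["p"],z["W"]
h=cv2.cvtColor(p,cv2.COLOR_RGB2HSV).astype(int);H,S,V=h[...,0],h[...,1],h[...,2]
def rep(n,m):
    k,l,st,c=cv2.connectedComponentsWithStats(m.astype(np.uint8))
    for j in range(1,k):
        if st[j,4]>=8:
            q=W[l==j];print(n,st[j],"med",np.median(q,0).round(3),"lo",np.percentile(q,5,axis=0).round(3),"hi",np.percentile(q,95,axis=0).round(3))
near=(W[...,2]>0.1)&(W[...,2]<.2)&(W[...,0]>.2)&(W[...,0]<.9)&(abs(W[...,1])<.4)
rep("red",near&((H<8)|(H>172))&(S>130))
rep("yel",near&(H>20)&(H<32)&(S>150))
rep("blue",near&(H>100)&(H<125)&(S>130))
for u,v in [(195,197),(204,203),(212,204),(228,214),(213,187),(230,195),(246,204),(318,248),(250,241)]: print(u,v,p[v,u],W[v,u].round(3))
cv2.imwrite("pics/z.png",np.hstack([cv2.resize(p[165:295,300:430],(520,520),interpolation=2),cv2.resize(p[170:235,180:260],(270,520) if 0 else (280,228),interpolation=2) if 0 else np.zeros((520,1,3),np.uint8)])[:,:,::-1])
cv2.imwrite("pics/zz.png",cv2.vconcat([cv2.resize(p[175:285,300:430],(780,660//2*1),interpolation=2),cv2.resize(p[175:220,180:290],(780,250),interpolation=2)])[:,:,::-1])
```

```text
red [349 194   6  14  76] med [ 0.547 -0.313  0.145] lo [ 0.54  -0.316  0.129] hi [ 0.554 -0.308  0.157]
blue [367 190  14  13  59] med [ 0.611 -0.33   0.141] lo [ 0.593 -0.335  0.127] hi [ 0.62  -0.322  0.153]
blue [340 219   9  11  27] med [ 0.497 -0.342  0.112] lo [ 0.489 -0.357  0.11 ] hi [ 0.509 -0.317  0.113]
195 197 [131 126 119] [0.395 0.156 0.01 ]
204 203 [181 181 176] [0.399 0.113 0.007]
212 204 [180 179 161] [0.405 0.08  0.016]
228 214 [145 140 125] [0.409 0.007 0.015]
213 187 [93 82 73] [0.467 0.174 0.011]
230 195 [181 178 165] [0.472 0.091 0.016]
246 204 [189 192 184] [0.476 0.017 0.017]
318 248 [151 123  71] [ 0.473 -0.282  0.027]
250 241 [63 65 63] [ 0.381 -0.133  0.012]
```

View pics/wrist0.png

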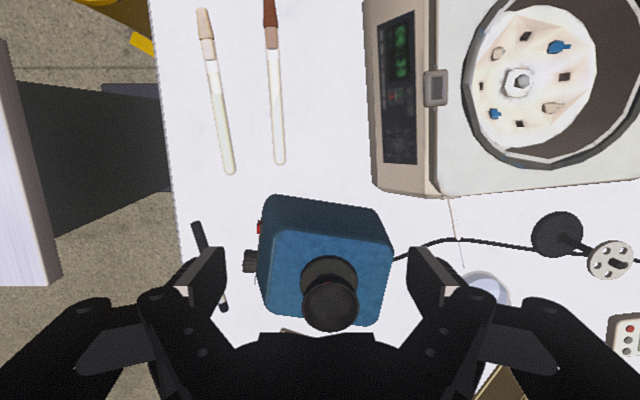

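The wrist picture shows the brown tube with its round end at (279,163) and the stopper running off the top at (270,0). The pale tube ends at (230,172), and the mixer is below.

Run:
```python
from h import *
z=np.load("wrist0.npz");W=z["W"];p=z["p"]
for u,v in [(279,160),(276,100),(273,50),(272,35),(271,10),(270,1),(230,170),(206,14),(330,300),(315,215),(380,130),(437,187),(600,30)]: print(u,v,p[v,u],W[v,u].round(4))
z=np.load("scene0.npz");W=z["W"];p=z["p"]
h=cv2.cvtColor(p,cv2.COLOR_RGB2HSV).astype(int);H,S,V=h[...,0],h[...,1],h[...,2]
def rep(n,m):
    k,l,st,c=cv2.connectedComponentsWithStats(m.astype(np.uint8))
    for j in range(1,k):
        if st[j,4]>=8:
            q=W[l==j];print(n,st[j],np.median(q,0).round(3),np.percentile(q,5,axis=0).round(3),np.percentile(q,95,axis=0).round(3))
R=(W[...,0]>.4)&(W[...,0]<.8)&(W[...,1]<-.2)&(W[...,1]>-.6)&(W[...,2]>.095)
rep("yel",R&(H>15)&(H<35)&(S>100)); rep("blue",R&(H>100)&(H<125)&(S>90))
m=R&(W[...,2]<.125)&(W[...,2]>.115)&(S<40);q=W[m];print("roof",len(q),q.min(0),q.max(0)); 
r=cv2.minAreaRect(q[:,:2].astype(np.float32));print(r)
m=(W[...,1]>-.23)&(W[...,1]<.25)&(W[...,0]>.45)&(W[...,0]<.75)&(W[...,2]>.03)&(W[...,2]<.2);q=W[m]
print("obst",np.percentile(q,[1,99],axis=0))
```

```text
279 160 [228 229 234] [0.4808 0.0203 0.0164]
276 100 [225 226 227] [0.4797 0.0878 0.0168]
273 50 [234 235 242] [0.4781 0.1394 0.0157]
272 35 [177 150 138] [0.4776 0.1539 0.0163]
271 10 [116  72  50] [0.4772 0.1782 0.014 ]
270 1 [128  80  62] [0.4763 0.1871 0.0125]
230 170 [225 225 223] [0.4217 0.0083 0.0161]
206 14 [181 157 132] [0.4073 0.1754 0.0113]
330 300 [50 48 50] [ 0.5377 -0.094   0.1292]
315 215 [43 54 66] [ 0.5236 -0.0333  0.0624]
380 130 [166 153 140] [0.592  0.0559 0.0482]
437 187 [90 87 83] [0.6356 0.0068 0.1035]
600 30 [67 64 58] [0.7778 0.1433 0.0741]
yel [367 215   9  15 101] [ 0.51  -0.405  0.145] [ 0.503 -0.408  0.126] [ 0.518 -0.397  0.158]
blue [366 189  16  15 113] [ 0.607 -0.329  0.136] [ 0.591 -0.335  0.125] [ 0.62  -0.322  0.153]
blue [329 205   3   4   8] [ 0.529 -0.26   0.111] [ 0.525 -0.265  0.111] [ 0.533 -0.257  0.113]
blue [384 207  17  16 128] [ 0.574 -0.412  0.136] [ 0.559 -0.418  0.125] [ 0.587 -0.404  0.153]
blue [340 218  10  14  41] [ 0.498 -0.34   0.112] [ 0.486 -0.362  0.11 ] [ 0.509 -0.316  0.113]
blue [356 239   6  11  26] [ 0.471 -0.411  0.111] [ 0.466 -0.415  0.102] [ 0.477 -0.397  0.113]
roof 1900 [ 0.44261139 -0.46925216  0.11501513] [ 0.79897761 -0.24368309  0.12499088]
((0.6158144474029541, -0.3718392848968506), (0.21168091893196106, 0.3394378125667572), 74.55452728271484)
obst [[ 0.45295302 -0.17924499  0.03199782]
 [ 0.74756687  0.18355798  0.19116465]]
```

Request:
{"method": "arm_command", "body": {"deltas": [[0.035,-0.0155,0,-0.027,0.55],[0.035,-0.0155,0.03,0,0.55],[0.0345,-0.0155,0.03,0,0.55],[0,0,0.04,0,0.55],[0,0,0.04,0,0.55],[0,0,0.03,0,0.55],[0,0,0.02,0,0.55],[0,0,0,0,0.55]]}}

```text
clock: 1.15
eef_pos: [0.4759, 0.1036, 0.0572]
ee_rot: [0.698, 0.717, -0.001, -0.001]
wrist_force: [0.9, -0.2, 1.0]
grip_width: 0.0469
gripper_force: 0.0
```

Run:
```python
from h import *
s=sense();print(s["eef_pos"],s["ee_rot"],s["grip_width"],s["clock"],s["wrist_force"])
p,d,i=grab("wrist");W=world(d,i);cv2.imwrite("pics/w1.png",p[:,:,::-1])
m=(W[...,2]>.012)&(W[...,2]<.03)&(W[...,0]>.455)&(W[...,0]<.5)
q=W[m];
for y in np.arange(0,.2,.02):
    k=q[abs(q[:,1]-y)<.005]
    if len(k)>5: print(round(y,2),len(k),np.median(k,0).round(4),k[:,2].max())
```

```text
[0.47585147 0.10360934 0.05722379] [ 0.69751838  0.71656528 -0.00103717 -0.00110939] 0.04693251064137 1.15 [ 0.89329228 -0.24903678  1.02805019]
0.04 267 [0.4803 0.0403 0.0149] 0.016866203143089693
0.06 287 [0.4797 0.0602 0.0149] 0.01733545104830369
0.08 317 [0.4787 0.0801 0.0148] 0.016946306749714802
0.1 345 [0.478 0.1   0.015] 0.017112473653975828
0.12 372 [0.4774 0.1201 0.015 ] 0.01731458603755947
0.14 409 [0.4763 0.14   0.015 ] 0.017288892877316404
0.16 453 [0.4757 0.1599 0.0151] 0.017735341436106986
0.18 397 [0.4751 0.1797 0.0142] 0.016513298062520023
```

View pics/w1.png

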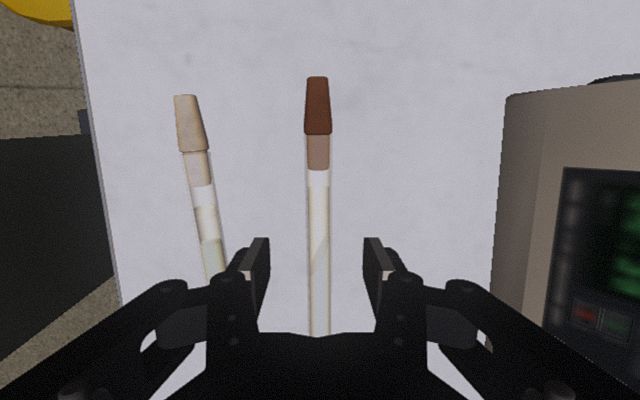

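The picture shows the brown tube centred between the open jaws at u≈318, with the pale tube clear to the left at u≈215.

Request:
{"method": "arm_command", "body": {"deltas": [[0.001,0.002,0.012,-0.006,0.55],[0,0,0.012,0,0.55],[0,0,0.01,0,0.55],[0,0,0.002,0,0.4],[0,0,0,0,0.0],[0,0,0,0,0.0],[0,0,0,0,0.0],[0,0,0,0,0.0]]}}

```text
clock: 2.2
eef_pos: [0.4788, 0.1047, 0.0225]
ee_rot: [0.695, 0.719, 0.0, 0.0]
wrist_force: [-0.4, -0.2, 1.6]
grip_width: 0.014
gripper_force: 58.7
```

Request:
{"method": "arm_command", "body": {"deltas": [[0,0,-0.01,0,0.0],[0,0,-0.02,0,0.0],[0,0,-0.03,0,0.0],[0,0,-0.03,0,0.0],[0,0,0,0,0.0],[0,0,0,0,0.0]]}}

```text
clock: 2.95
eef_pos: [0.4782, 0.1047, 0.1118]
ee_rot: [0.695, 0.719, -0.0, -0.0]
wrist_force: [-0.9, 0.7, -1.3]
grip_width: 0.0137
gripper_force: 58.7
```

Run:
```python
from h import *
s=sense();print(s["eef_pos"],s["grip_width"],s["gripper_force"],s["wrist_force"])
p,d,i=grab("wrist");W=world(d,i);cv2.imwrite("pics/w2.png",p[:,:,::-1])
for n in ("wrist","scene"):
    if n=="scene": p,d,i=grab(n);W=world(d,i)
    m=(W[...,0]>.46)&(W[...,0]<.5)&(W[...,1]>.0)&(W[...,1]<.21)
    for y in (.02,.03,.05,.07,.14,.16,.18,.19):
        k=W[m&(abs(W[...,1]-y)<.004)&(W[...,2]>.04)&(W[...,2]<.14)]
        if len(k)>3: print(n,y,len(k),np.median(k,0).round(4),np.percentile(k[:,2],95))
```

```text
[0.4781912  0.10467964 0.11178305] 0.013733903748214444 58.66736590862274 [-0.91585783  0.72721368 -1.28998072]
wrist 0.07 385 [0.4801 0.0702 0.1039] 0.10540941316810236
wrist 0.14 573 [0.4775 0.1401 0.1041] 0.10557120185028823
wrist 0.16 644 [0.4771 0.1601 0.104 ] 0.10585013280558343
wrist 0.18 618 [0.4763 0.1798 0.1031] 0.10481082754050898
wrist 0.19 428 [0.4759 0.189  0.1024] 0.10385967088887568
scene 0.02 13 [0.4747 0.0196 0.1022] 0.10560747879382548
scene 0.03 9 [0.4743 0.0293 0.1037] 0.1057809953390302
scene 0.05 10 [0.4738 0.0526 0.1003] 0.1049910523410374
scene 0.07 12 [0.4726 0.0704 0.1025] 0.10674180304044395
scene 0.14 9 [0.4698 0.142  0.1006] 0.10482414488362012
scene 0.16 10 [0.4698 0.1599 0.1025] 0.10551592888078318
scene 0.18 4 [0.469  0.1785 0.1024] 0.10412693691311871
scene 0.19 5 [0.4709 0.1886 0.0995] 0.10165629003001264
```

Request:
{"method": "arm_command", "body": {"deltas": [[0,0,-0.03,0,0],[0,0,-0.045,0,0],[0,0,-0.045,0,0],[0,0,-0.045,0,0],[0,0,-0.02,0.137,0],[0,0,0,0.138,0],[0,0,0,0.138,0],[-0.03,0.015,0,0,0],[-0.04,0.02,0,0,0],[-0.04,0.02,0,0,0]]}}

```text
clock: 4.3
eef_pos: [0.4888, -0.0191, 0.2964]
ee_rot: [0.828, 0.561, -0.001, -0.001]
wrist_force: [1.3, 0.5, -0.8]
grip_width: 0.0139
gripper_force: 58.8
```

Request:
{"method": "arm_command", "body": {"deltas": [[-0.045,0.022,0,0,0],[-0.045,0.022,0,0,0],[-0.045,0.022,0,0,0],[-0.045,0.022,0,0,0],[-0.045,0.022,0,0,0],[-0.045,0.022,0,0,0],[-0.045,0.022,0,0,0],[-0.045,0.022,0,0,0],[-0.04,0.02,0,0,0],[0,0,0,0,0]]}}

```text
clock: 5.55
eef_pos: [0.5217, -0.4647, 0.2938]
ee_rot: [0.829, 0.56, -0.0, -0.002]
wrist_force: [-0.4, -0.1, -0.4]
grip_width: 0.0142
gripper_force: 58.9
```

Request:
{"method": "arm_command", "body": {"deltas": [[0,0,0,0,0],[0,0,0,0,0]]}}

```text
clock: 5.8
eef_pos: [0.5229, -0.461, 0.2977]
ee_rot: [0.828, 0.561, 0.0, 0.0]
wrist_force: [0.0, 0.6, 0.5]
grip_width: 0.0142
gripper_force: 58.9
```

Run:
```python
from h import *
from scipy.spatial.transform import Rotation as Ro
s=sense();print(s["eef_pos"],Ro.from_quat(s["ee_rot"]).as_matrix().round(3),s["joint_pos"].round(2),s["clock"],s["grip_width"])
p,d,i=grab("wrist");W=world(d,i);cv2.imwrite("pics/w3.png",p[:,:,::-1]);np.savez("w3.npz",p=p,d=d,W=W)
```

```text
[ 0.52288853 -0.46095082  0.29769569] [[ 0.37   0.929  0.   ]
 [ 0.929 -0.37  -0.   ]
 [ 0.     0.    -1.   ]] [-0.89  0.72  0.75  0.    1.68 -0.51] 5.8 0.014152836610040877
```

View pics/w3.png

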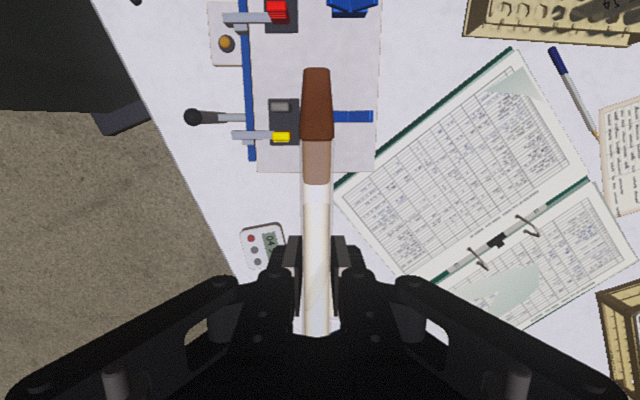

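The cage stands square in the wrist view. The yellow plate is at (281,137), the red plate at (277,10), the ball cap at (194,117), the blue blocks at (352,117) and (352,5), and the near roof edge at v≈172.

Run:
```python
from h import *
z=np.load("w3.npz");W=z["W"];p=z["p"]
h=cv2.cvtColor(p,cv2.COLOR_RGB2HSV).astype(int);H,S,V=h[...,0],h[...,1],h[...,2]
def rep(n,m):
    k,l,st,c=cv2.connectedComponentsWithStats(m.astype(np.uint8))
    for j in range(1,k):
        if st[j,4]>=30:
            q=W[l==j];print(n,st[j],np.median(q,0).round(4),np.percentile(q[:,2],[2,98]).round(3)," corners",cv2.boxPoints(cv2.minAreaRect(q[:,:2].astype(np.float32))).round(4).tolist())
hi=(W[...,2]>.15)&(W[...,2]<.165)
rep("red",hi&((H<8)|(H>172))&(S>130)); rep("yel",hi&(H>20)&(H<35)&(S>120))
U,Vv=np.meshgrid(range(640),range(400))
rep("blk",(U>325)&(U<385)&(Vv<130)&(W[...,2]>.13)&(W[...,2]<.165)&(H>100)&(H<125)&(S>120))
rep("gate",(U<270)&(Vv<180)&(W[...,2]>.09)&(W[...,2]<.13)&(H>100)&(H<125)&(S>120))
rep("ball",(U>180)&(U<210)&(Vv>100)&(Vv<130)&(W[...,2]>.14)&(W[...,2]<.18))
roof=(abs(W[...,2]-.12)<.006)&(U>240)&(U<400)&(Vv<180)&(S<60)
for v in (60,80,100,160,165):
    u=np.where(roof[v])[0]; print(v,u.min(),u.max(),W[v,u.min()].round(4),W[v,u.max()].round(4))
for u in (350,360,345): v=np.where(roof[:,u])[0].max(); print("near",u,v,W[v,u].round(4))
# tube stopper end
t=(U>295)&(U<340)&(Vv<200)&(W[...,2]>.24); q=W[t]; print("tube",q[np.argmax(q[:,1])].round(4)); k=q[(q[:,1]>-.41)&(q[:,1]<-.40)];print(np.median(k,0).round(4),k[:,2].max())
```

```text
red [266   1  22  15 280] [ 0.5501 -0.3095  0.1571] [0.151 0.159]  corners [[0.541100025177002, -0.3098999857902527], [0.5561000108718872, -0.3154999911785126], [0.5590999722480774, -0.3075000047683716], [0.5440000295639038, -0.3019999861717224]]
yel [272 131  18  11 171] [ 0.5139 -0.401   0.1573] [0.154 0.159]  corners [[0.5052000284194946, -0.4018000066280365], [0.5189999938011169, -0.4075999855995178], [0.5224000215530396, -0.39959999918937683], [0.5085999965667725, -0.3937999904155731]]
blk [327   0  51  15 575] [ 0.608  -0.3256  0.1431] [0.131 0.154]  corners [[0.5879999995231628, -0.32109999656677246], [0.6248999834060669, -0.3357999920845032], [0.6283000111579895, -0.3273000121116638], [0.5914000272750854, -0.3125999867916107]]
blk [334 111  39  11 414] [ 0.5798 -0.4088  0.1466] [0.136 0.154]  corners [[0.5615000128746033, -0.40610000491142273], [0.5921000242233276, -0.41850000619888306], [0.5953999757766724, -0.41040000319480896], [0.5647000074386597, -0.39800000190734863]]
gate [239   0   8  12  96] [ 0.5223 -0.281   0.1116] [0.11  0.113]  corners [[0.5170999765396118, -0.28
[... 713 characters left out ...]
.166]  corners [[0.4429999887943268, -0.36160001158714294], [0.4544999897480011, -0.367900013923645], [0.46129998564720154, -0.3555000126361847], [0.4499000012874603, -0.3492000102996826]]
60 251 379 [ 0.5111 -0.3272  0.1191] [ 0.6216 -0.3712  0.119 ]
80 252 378 [ 0.5046 -0.3433  0.1189] [ 0.6151 -0.3874  0.119 ]
100 254 377 [ 0.499  -0.3604  0.12  ] [ 0.6085 -0.404   0.119 ]
160 257 374 [ 0.4771 -0.4138  0.1174] [ 0.5873 -0.4576  0.1181]
165 257 374 [ 0.4755 -0.4183  0.1196] [ 0.5856 -0.4623  0.1188]
near 350 171 [ 0.5608 -0.459   0.1191]
near 360 171 [ 0.5703 -0.4626  0.1198]
near 345 171 [ 0.5561 -0.4572  0.1187]
tube [ 0.5507 -0.3779  0.284 ]
[ 0.5457 -0.4049  0.2899] 0.29283978638394736
```

Request:
{"method": "arm_command", "body": {"deltas": [[0.03,0.0075,0,-0.004,0],[0.03,0.0075,0,0,0],[0.03,0.0075,0,0,0],[0.026,0.007,0,0,0],[0,0,0.04,0,0],[0,0,0.04,0,0],[0,0,0.025,0,0],[0,0,0.015,0,0],[0,0,0,0,0],[0,0,0,0,0]]}}

```text
clock: 7.1
eef_pos: [0.5931, -0.3652, 0.1788]
ee_rot: [0.827, 0.563, 0.0, 0.001]
wrist_force: [0.5, -0.3, 1.2]
grip_width: 0.0138
gripper_force: 58.9
```

Run:
```python
from h import *
s=sense();e=s["eef_pos"];c,t=.9304,.3665
print(e,e[0]*c-e[1]*t,e[0]*t+e[1]*c,s["wrist_force"])
p,d,i=grab("wrist");cv2.imwrite("pics/w4.png",p[:,:,::-1]);np.savez("w4.npz",W=world(d,i),p=p)
```

```text
[ 0.59307253 -0.36523381  0.17883113] 0.6856528699665254 -0.12245245421620943 [ 0.51781116 -0.25967516  1.16532533]
```

View pics/w4.png

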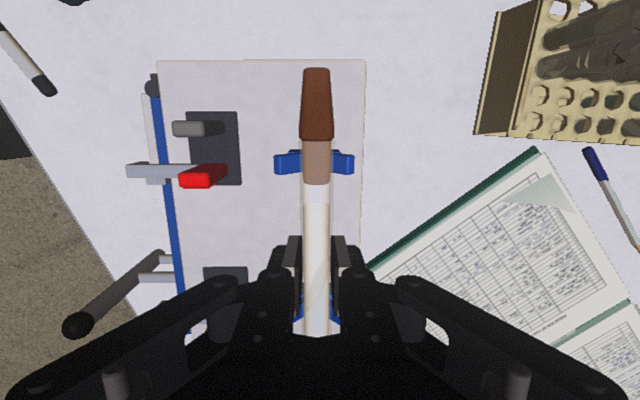

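The tube at u≈317 is over the notch of the far block, centred at u≈314. I can lower it.

Request:
{"method": "arm_command", "body": {"deltas": [[0,0,0.006,0,0],[0,0,0.005,0,0],[0,0,0.002,0,0],[0,0,0,0,0]]}}

```text
clock: 7.65
eef_pos: [0.5925, -0.365, 0.1646]
ee_rot: [0.827, 0.562, -0.0, -0.0]
wrist_force: [-3.0, 1.7, 3.6]
grip_width: 0.014
gripper_force: 59.3
```

Request:
{"method": "arm_command", "body": {"deltas": [[0,0,0,0,0.2],[0,0,0,0,0.4],[0,0,0,0,0.45],[0,0,0,0,0.45],[0,0,-0.02,0,0.45],[0,0,-0.04,0,0.45],[0,0,-0.03,0,0.45],[0,0,0,0,0.6],[0,0,0,0,0.6]]}}

```text
clock: 8.78
eef_pos: [0.5925, -0.3649, 0.253]
ee_rot: [0.827, 0.562, -0.0, -0.001]
wrist_force: [0.2, 0.3, -0.1]
grip_width: 0.0512
gripper_force: 0.0
```

Run:
```python
from h import *
s=sense();e=s["eef_pos"];c,t=.9304,.3665
print(e,e[0]*c-e[1]*t,e[0]*t+e[1]*c,s["wrist_force"],s["grip_width"])
p,d,i=grab("wrist");cv2.imwrite("pics/w5.png",p[:,:,::-1]);W=world(d,i);np.savez("w5.npz",W=W,p=p)
R=np.stack([W[...,0]*c-W[...,1]*t,W[...,0]*t+W[...,1]*c,W[...,2]],-1)
m=(abs(R[...,0]-.685)<.015)&(R[...,2]>.14)&(R[...,2]<.17)
for y in np.arange(-.24,-.01,.015):
    k=R[m&(abs(R[...,1]-y)<.003)]
    if len(k)>5: print(round(y,3),np.median(k,0).round(4),np.percentile(k[:,2],97).round(4))
k=R[m];print(k[:,1].min(),np.percentile(k[:,1],99.8))
```

```text
[ 0.59246269 -0.36490635  0.2530033 ] 0.6849654651645527 -0.12237128661203456 [ 0.16860664  0.31365029 -0.11893246] 0.051162847493989944
-0.21 [ 0.6847 -0.209   0.1557] 0.1574
-0.195 [ 0.6855 -0.1952  0.1564] 0.1578
-0.18 [ 0.6847 -0.18    0.1565] 0.1585
-0.165 [ 0.6856 -0.1646  0.1517] 0.1579
-0.15 [ 0.6848 -0.1499  0.1565] 0.1583
-0.135 [ 0.6848 -0.1349  0.1562] 0.1582
-0.12 [ 0.6856 -0.1199  0.1565] 0.1581
-0.105 [ 0.6849 -0.1049  0.1564] 0.1583
-0.09 [ 0.6849 -0.09    0.1564] 0.1582
-0.075 [ 0.6849 -0.0751  0.1534] 0.1582
-0.06 [ 0.6849 -0.0602  0.1567] 0.1586
-0.045 [ 0.6849 -0.0452  0.1553] 0.1573
-0.21269286891460884 -0.03516067281456765
```

View pics/w5.png

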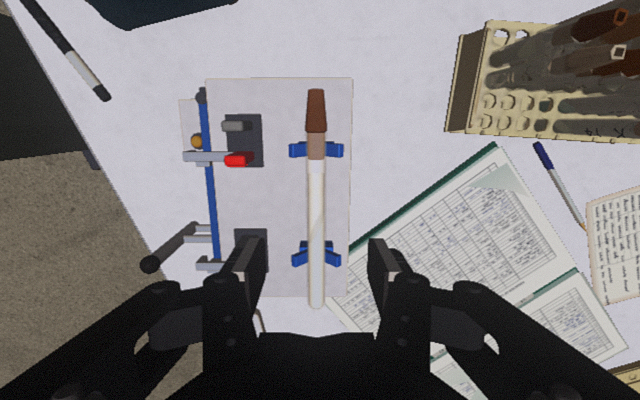

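The tube is seated level in both notches, top at 158 mm, and centred to within about 2 mm. The red plate is at (237,160), the grey one at (235,125) and the ball at (150,264). Next is the red catch.

Request:
{"method": "arm_command", "body": {"deltas": [[0.028,-0.03,0,0,0.7],[0.028,-0.03,0,-0.157,0.7],[0,0,0,-0.17,0.7],[0,0,0,-0.178,0.7],[0,0,0,-0.178,0.7],[0,0,0,-0.178,0.7],[0,0,0,-0.178,0.7],[0,0,0,-0.178,0.7],[0,0,0,-0.178,0.7],[0,0,0,-0.176,0.7]]}}

```text
clock: 10.07
eef_pos: [0.5572, -0.2907, 0.253]
ee_rot: [0.184, 0.983, 0.001, -0.001]
wrist_force: [-0.7, 1.1, -0.5]
grip_width: 0.0597
gripper_force: 0.0
```

Request:
{"method": "arm_command", "body": {"deltas": [[0,0,0.02,0,0.7],[0,0,0.02,0,0.7],[0,0,0,0,0.7]]}}

```text
clock: 10.45
eef_pos: [0.5567, -0.2904, 0.212]
ee_rot: [0.187, 0.982, 0.001, -0.002]
wrist_force: [0.1, 0.2, 0.9]
grip_width: 0.0598
gripper_force: 0.0
```

```bash
cat >> h.py <<'E'
c_,t_=.9304,.3665
def rot(W): return np.stack([W[...,0]*c_-W[...,1]*t_,W[...,0]*t_+W[...,1]*c_,W[...,2]],-1)
def pose():
    from scipy.spatial.transform import Rotation as Ro
    s=sense();M=Ro.from_quat(s["ee_rot"]).as_matrix()
    print("t",s["clock"],"rot",rot(s["eef_pos"]).round(4),"toolx in rot",rot(M[:,0]).round(3),"F",s["wrist_force"].round(1),s["grip_width"],s["joint_pos"].round(2))
E
python3 - <<'E'
from h import *
pose()
p,d,i=grab("wrist");R=rot(world(d,i));cv2.imwrite("pics/w6.png",p[:,:,::-1])
h=cv2.cvtColor(p,cv2.COLOR_RGB2HSV).astype(int);H,S=h[...,0],h[...,1]
hi=(R[...,2]>.153)&(R[...,2]<.163)
for n,m in(("red",hi&((H<8)|(H>172))&(S>130)),("yel",hi&(H>20)&(H<35)&(S>120)),("grey",hi&(S<60)&(R[...,0]<.64))):
    q=R[m];print(n,len(q));
    if len(q)>20: print(np.percentile(q,[3,50,97],axis=0).round(4))
E
```

```text
t 10.45 rot [ 0.6244 -0.0661  0.212 ] toolx in rot [-1.     0.001  0.005] F [0.1 0.2 0.9] 0.05976784887980543 [-0.67  0.57  1.21 -0.    1.37 -1.86]
red 343
[[ 0.6168 -0.0892  0.1535]
 [ 0.6241 -0.0845  0.157 ]
 [ 0.6792 -0.0461  0.1584]]
yel 280
[[ 0.6173 -0.187   0.1543]
 [ 0.6241 -0.1831  0.1572]
 [ 0.6312 -0.1799  0.1586]]
grey 1043
[[ 0.5448 -0.1707  0.1538]
 [ 0.619  -0.1595  0.1575]
 [ 0.6309 -0.0566  0.1628]]
```

View pics/w6.png

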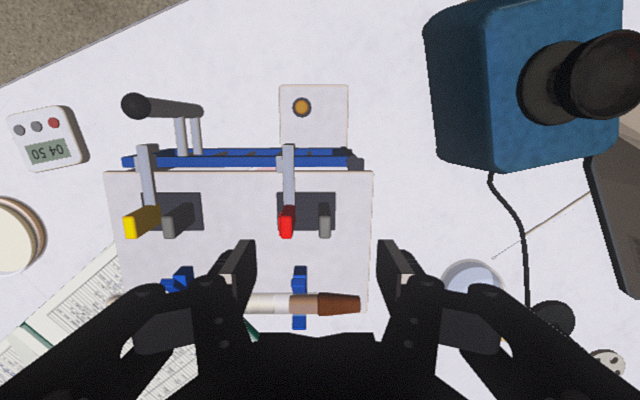

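The view shows the red plate at (287,222) and the grey one at (325,222), both between the jaws. The mixer is at the upper right and clear. I'll go down and squeeze.

Request:
{"method": "arm_command", "body": {"deltas": [[0,0,0.025,0,0.7],[0,0,0.025,0,0.7],[0,0,0.014,0,0.7],[0,0,0,0,0.7],[0,0,0,0,0.5],[0,0,0,0,0.35],[0,0,0,0,0.3],[0,0,0,0,0.3]]}}

```text
clock: 11.5
eef_pos: [0.5576, -0.2913, 0.1508]
ee_rot: [0.187, 0.982, -0.0, 0.0]
wrist_force: [-0.1, -4.5, 2.0]
grip_width: 0.0255
gripper_force: 2.0
```

Request:
{"method": "arm_command", "body": {"deltas": [[0,0,0,0,0.25],[0,0,0,0,0.15],[0,0,0,0,0.15],[0,0,0,0,0.15]]}}

```text
clock: 12.0
eef_pos: [0.5574, -0.2917, 0.1511]
ee_rot: [0.187, 0.982, -0.001, 0.0]
wrist_force: [-2.5, -5.0, 5.9]
grip_width: 0.0195
gripper_force: 59.6
```

Request:
{"method": "arm_command", "body": {"deltas": [[0,0,0,0,0.4],[0,0,0,0,0.65],[0,0,0,0,0.7],[0,0,0,0,0.7],[0,0,-0.03,0,0.7],[0,0,-0.03,0,0.7],[0,-0.05,0,0,0.7],[0,-0.05,0,0,0.7],[0,0,0,0,0.7],[0,0,0,0,0.7]]}}

```text
clock: 13.25
eef_pos: [0.5209, -0.3834, 0.2101]
ee_rot: [0.187, 0.982, 0.0, -0.0]
wrist_force: [0.5, 0.0, -0.6]
grip_width: 0.0597
gripper_force: 0.0
```

```bash
cat > m.py <<'E'
from h import *
pose()
p,d,i=grab("wrist");R=rot(world(d,i));cv2.imwrite("pics/w7.png",p[:,:,::-1])
h=cv2.cvtColor(p,cv2.COLOR_RGB2HSV).astype(int);H,S=h[...,0],h[...,1]
hi=(R[...,2]>.153)&(R[...,2]<.163)&(R[...,0]<.645)
for n,m in(("red",hi&((H<8)|(H>172))&(S>130)),("yel",hi&(H>20)&(H<35)&(S>120)),("greyL",hi&(S<60)&(R[...,0]>.61)&(R[...,1]>-.085)),("ball",(R[...,0]<.58)&(R[...,0]>.53)&(R[...,1]<-.12)&(R[...,1]>-.2)&(R[...,2]>.15)&(R[...,2]<.17))):
    q=R[m];print(n,len(q));
    if len(q)>20: print(np.percentile(q,[3,50,97],axis=0).round(4))
E
python3 m.py
```

```text
t 13.25 rot [ 0.6252 -0.1658  0.2101] toolx in rot [-1.     0.001  0.   ] F [ 0.5  0.  -0.6] 0.05970551416550284 [-0.82  0.61  1.14  0.    1.39 -2.01]
red 370
[[ 0.6167 -0.0789  0.1537]
 [ 0.6236 -0.0756  0.1569]
 [ 0.6311 -0.0709  0.1585]]
yel 288
[[ 0.6172 -0.1887  0.1542]
 [ 0.6239 -0.1845  0.1572]
 [ 0.6309 -0.1809  0.1586]]
greyL 363
[[ 0.6167 -0.0642  0.1536]
 [ 0.6236 -0.0613  0.157 ]
 [ 0.6312 -0.0567  0.1585]]
ball 581
[[ 0.5445 -0.1743  0.1588]
 [ 0.5509 -0.1678  0.1629]
 [ 0.557  -0.1614  0.1655]]
```

Request:
{"method": "arm_command", "body": {"deltas": [[0,0,0.025,0,0.7],[0,0,0.025,0,0.7],[0,0,0.011,0,0.7],[0,0,0,0,0.7],[0,0,0,0,0.5],[0,0,0,0,0.35],[0,0,0,0,0.3],[0,0,0,0,0.25],[0,0,0,0,0.15],[0,0,0,0,0.15]]}}

```text
clock: 14.55
eef_pos: [0.5208, -0.3848, 0.1506]
ee_rot: [0.187, 0.982, -0.001, 0.001]
wrist_force: [-1.8, -2.8, 6.0]
grip_width: 0.0199
gripper_force: 59.6
```

Request:
{"method": "arm_command", "body": {"deltas": [[0,0,0,0,0.15],[0,0,0,0,0.15]]}}

```text
clock: 14.8
eef_pos: [0.5208, -0.3848, 0.1506]
ee_rot: [0.187, 0.982, -0.001, 0.001]
wrist_force: [-2.0, -3.2, 7.2]
grip_width: 0.0198
gripper_force: 59.6
```

Request:
{"method": "arm_command", "body": {"deltas": [[0,0,0,0,0.4],[0,0,0,0,0.65],[0,0,0,0,0.7],[0,0,0,0,0.7],[0,0,-0.03,0,0.7],[0,0,-0.035,0,0.7],[0,0,0,0,0.6],[0,0,0,0,0.6]]}}

```text
clock: 15.8
eef_pos: [0.5205, -0.3837, 0.2134]
ee_rot: [0.187, 0.982, 0.0, -0.001]
wrist_force: [-0.3, 0.5, -0.5]
grip_width: 0.0513
gripper_force: 0.0
```

```bash
cat >> m.py <<'E'
# obstacles around gate swing
z=np.load("scene0.npz");Q=rot(z["W"]);m=(Q[...,0]>.3)&(Q[...,0]<.62)&(Q[...,1]>-.02)&(Q[...,1]<.2)&(Q[...,2]>.03)&(Q[...,2]<.2)
print("mixer",np.percentile(Q[m],[1,50,99],axis=0).round(3))
g=(R[...,2]>.105)&(R[...,2]<.117)&(H>100)&(H<125)&(S>120)&(R[...,0]<.61);q=R[g];print("gate",np.percentile(q,[1,50,99],axis=0).round(4))
E
python3 m.py
```

```text
t 15.8 rot [ 0.6249 -0.1662  0.2134] toolx in rot [-1.     0.001  0.001] F [-0.3  0.5 -0.5] 0.051284770530255715 [-0.82  0.61  1.14  0.    1.39 -2.01]
red 354
[[ 0.6168 -0.0787  0.1536]
 [ 0.6236 -0.0756  0.1569]
 [ 0.6312 -0.0711  0.1583]]
yel 293
[[ 0.6171 -0.1785  0.1539]
 [ 0.6237 -0.1744  0.1571]
 [ 0.6313 -0.1706  0.1586]]
greyL 352
[[ 0.6167 -0.0641  0.1536]
 [ 0.6237 -0.0614  0.157 ]
 [ 0.6314 -0.0567  0.1584]]
ball 559
[[ 0.5444 -0.1744  0.1589]
 [ 0.5509 -0.1677  0.163 ]
 [ 0.5572 -0.1615  0.1656]]
mixer [[0.442 0.041 0.031]
 [0.515 0.069 0.084]
 [0.596 0.145 0.145]]
gate [[ 0.5845 -0.21    0.106 ]
 [ 0.5884 -0.13    0.1115]
 [ 0.5924 -0.0436  0.1134]]
```

View pics/w7.png

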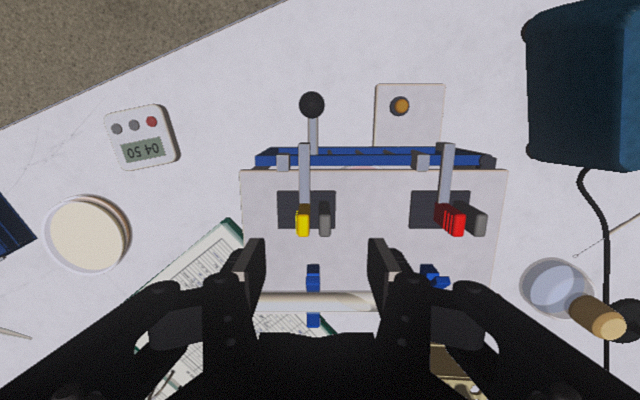

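Both catches are shut, with the plates 14 mm apart as they should be: yellow/grey at (303,222)/(325,222) and red/grey at (453,220)/(478,220). The ball cap is at (312,105), which puts the bar at (0.551, -0.168) in the cage-aligned frame. I'll move over it and grip.

Request:
{"method": "arm_command", "body": {"deltas": [[0.037,-0.001,0,0,0.5],[0.037,-0.001,0,0,0.5],[0,0,0.02,0,0.5],[0,0,0.025,0,0.5],[0,0,0.02,0,0.5],[0,0,0.006,0,0.5],[0,0,0,0,0.2],[0,0,0,0,0],[0,0,0,0,0],[0,0,0,0,0]]}}

```text
clock: 17.1
eef_pos: [0.4512, -0.3591, 0.1439]
ee_rot: [0.187, 0.982, -0.001, 0.0]
wrist_force: [-2.0, -3.0, 1.2]
grip_width: 0.0113
gripper_force: 58.4
```

Run:
```python
from h import *
pose()
s=sense();e=rot(s["eef_pos"]);Hh=np.array([.5885,-.038]);r0=e[:2]-Hh;print(r0,np.hypot(*r0))
r0=r0/np.hypot(*r0)*.1354
f=lambda a:np.array([r0[0]*np.cos(a)+r0[1]*np.sin(a),-r0[0]*np.sin(a)+r0[1]*np.cos(a)])
# constant chord in tool frame: tool turns +st each row after the shift
for st in (.05,.08):
    d=f(st)-f(0); print(st,"tool dx,dy",-d[0],d[1])
```

```text
t 17.1 rot [ 0.5514 -0.1688  0.1439] toolx in rot [-1.     0.001 -0.001] F [-2.  -3.   1.2] 0.011271485247753734 [-0.88  0.52  1.48 -0.    1.14 -2.07]
[-0.0370842 -0.1307685] 0.13592512538900015
0.05 tool dx,dy 0.0064642849615479114 0.002009072475234963
0.08 tool dx,dy 0.010291803779662274 0.003368743849429645
```

Request:
{"method": "arm_command", "body": {"deltas": [[0.0065,0.002,0,0.05,0],[0.0065,0.002,0,0.05,0],[0.0065,0.002,0,0.05,0],[0.0065,0.002,0,0.05,0],[0.0065,0.002,0,0.05,0],[0.0065,0.002,0,0.05,0]]}}

```text
clock: 17.85
eef_pos: [0.4229, -0.3298, 0.1439]
ee_rot: [0.332, 0.943, -0.001, 0.001]
wrist_force: [0.7, -3.3, 3.1]
grip_width: 0.0118
gripper_force: 58.5
```

```bash
cat > g.py <<'E'
from h import *
pose();s=sense();r=rot(s["eef_pos"])[:2]-[.5885,-.038]
print("rad",np.hypot(*r),"theta",np.arctan2(-.1308,-.0371)-np.arctan2(r[1],r[0]),s["gripper_force"],"Frot",rot(s["wrist_force"]))
E
python3 g.py
```

```text
t 17.85 rot [ 0.5144 -0.1519  0.1439] toolx in rot [-0.955  0.298 -0.002] F [ 0.7 -3.3  3.1] 0.011841581351307636 [-0.88  0.44  1.6  -0.    1.1  -1.77]
rad 0.13588435993876058 theta 0.30073220703824033 58.45401368537971 Frot [ 1.84542669 -2.85229818  3.05285959]
```

Theta is 0.30 and the forces are low, so I'll keep going.

Request:
{"method": "arm_command", "body": {"deltas": [[0.0065,0.002,0,0.05,0],[0.0065,0.002,0,0.05,0],[0.0065,0.002,0,0.05,0],[0.0065,0.002,0,0.05,0],[0.0065,0.002,0,0.05,0],[0.0065,0.002,0,0.05,0],[0.0065,0.002,0,0.05,0],[0.0065,0.002,0,0.05,0],[0.0065,0.002,0,0.05,0],[0.0065,0.002,0,0.05,0]]}}

```text
clock: 19.1
eef_pos: [0.3989, -0.2672, 0.1439]
ee_rot: [0.555, 0.832, -0.0, 0.001]
wrist_force: [3.9, -2.2, -0.2]
grip_width: 0.0116
gripper_force: 58.6
```

```bash
python3 g.py
```

```text
t 19.1 rot [ 0.4691 -0.1024  0.1439] toolx in rot [-0.695  0.719 -0.002] F [ 3.9 -2.2 -0.2] 0.011643915266462596 [-0.83  0.33  1.77  0.    1.04 -1.23]
rad 0.13564740642245324 theta 0.7999313490101452 58.593318193161394 Frot [ 4.43901195 -0.56324832 -0.23110486]
```

Request:
{"method": "arm_command", "body": {"deltas": [[0.0065,0.002,0,0.05,0],[0.0065,0.002,0,0.05,0],[0.0065,0.002,0,0.05,0],[0.0065,0.002,0,0.05,0],[0.0065,0.002,0,0.05,0],[0.0065,0.002,0,0.05,0],[0.0065,0.002,0,0.05,0],[0.0065,0.002,0,0.05,0],[0.0065,0.002,0,0.05,0],[0.0065,0.002,0,0.05,0]]}}

```text
clock: 20.35
eef_pos: [0.4081, -0.2006, 0.1439]
ee_rot: [0.744, 0.668, 0.0, 0.002]
wrist_force: [4.9, -5.4, -3.4]
grip_width: 0.0111
gripper_force: 58.6
```

Request:
{"method": "arm_command", "body": {"deltas": [[0.0065,0.002,0,0.05,0],[0.0065,0.002,0,0.05,0],[0,0,0,0,0],[0,0,0,0,0]]}}

```text
clock: 20.85
eef_pos: [0.4138, -0.1884, 0.1439]
ee_rot: [0.776, 0.631, 0.001, 0.002]
wrist_force: [4.2, -6.4, -3.0]
grip_width: 0.0115
gripper_force: 58.6
```

```bash
python3 g.py
python3 - <<'E'
from h import *
p,d,i=grab("scene");R=rot(world(d,i))
a=cv2.resize(p[160:300,180:440],(780,420),interpolation=2);cv2.imwrite("pics/s9.png",a[:,:,::-1])
E
```

```text
t 20.85 rot [ 0.454  -0.0237  0.1439] toolx in rot [-0.169  0.986 -0.002] F [ 4.2 -6.4 -3. ] 0.011466123099176618 [-0.69  0.28  1.84  0.    1.02 -0.48]
rad 0.13524126172221818 theta -4.882695619451302 58.60826844116673 Frot [ 6.27292166 -4.43825994 -2.98611043]
```

View pics/s9.png

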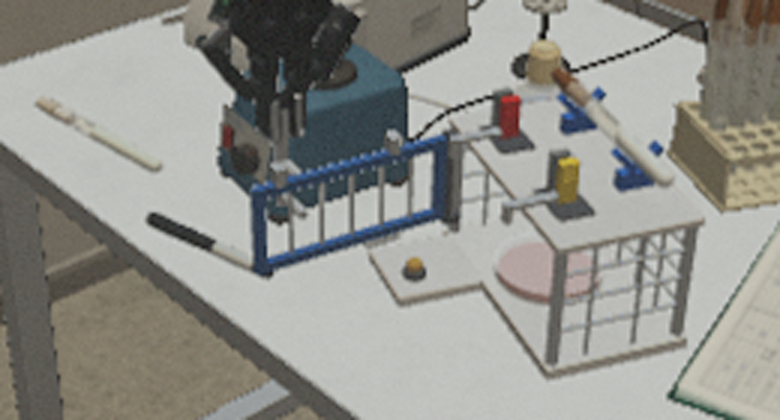

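The scene view shows the gate standing wide at about 80°, running from (450,180) to (260,230), with the bar still gripped. The tube is on its rest and both catches are shut. The marker's visible part matches the first picture (its far end is partly behind the gate corner), so I'll hand in.

```bash
python3 -c "
from workcell import *
print(finish_job())"
```

```text
the job is handed in; nothing more can be done
None
```

The job is handed in: the brown tube lies centred on its rest, the red and then the yellow catch were squeezed shut, and the gripper is holding the gate open at about 80° (about 21 s of arm time).

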